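# Hold an angle gauge flush on a tilted machining stage

## Task

Pick up the orange angle gauge by its housing and set its steel foot flush on the bright pad of the tilted stage: the foot leaning exactly as the pad does, its long side running straight up the slope (either end first) and all of it on the pad. Press it on gently with a light, steady push and finish while still gripping it and pressing it there; do not let go. Do not shift the stage's tilt, and leave the gear, bearing, tape roll and universal joint where they are.

Things in the scene. Friction and masses are not known exactly. Their poses are not given: they have to be found in the camera images.
- gauge_centre (a point): Centre, half-way up, of the loose digital angle gauge (0.2 to 0.45 kg), upright on the bench at the start: 70 mm tall, this point 35 mm above its underside. Grip the orange housing across its 30 mm (y). z points from foot to top, x along the foot's long side. Gripped so and pressed on a face, it can turn a little between the finger pads about y and so seat itself.
- angle_gauge: The angle gauge; origin at the centre of the underside of its foot, axes as gauge_centre. Flat steel foot 84 (x) x 56 (y) x 8 mm (z); on it an upright orange housing 64 (x) x 30 (y) x 62 mm (z) with dark trim round its lowest 6 mm and a small display and three flat buttons on its -y side. Foot and pad are rigid: 0.5 mm more is some 15 N.
- pad_centre (a point): Centre of the upper surface of the bright metal pad, 120 mm (x) x 90 mm (y), 3.5 mm proud of the dark steel table (162 x 122 mm) of the tilting stage. z is the pad's outward normal, x points up the slope. The table is clamped stiff, at 0.15 to 0.43 rad from level, differing each time, low edge towards the robot; this point is 66 to 90 mm above the bench.
- tilt_stage: Green tilting stage with its table, fixed to the bench. Base 200 (x) x 166 (y) x 18 mm; origin at the centre of its underside, z up, x from the low edge of the slope to the high one. At each side (y = -74 and 74 mm) a steel arc rail 10 mm thick rises to 115 mm above the bench near x = 20 to 50 mm; the black clamp knobs on them reach out to y = -99 and 99 mm.
- gear: Small steel gear, 56 mm across, 28 mm high, lying loose towards the back; origin at the centre of its underside. Leave alone. Behind the work a wall shelf overhangs the bench: its front edge is 0.6 m ahead of the robot's base axis, its underside 0.49 m above the bench.
- u_joint: Dark steel universal joint, 70 x 165 x 52 mm, lying loose; origin at the centre of its underside. Leave alone.
- tape_roll: Roll of black tape, 66 mm across, 19 mm high, lying flat; origin at the centre of its underside. Leave alone.
- bearing: Steel ball bearing, 52 mm across, 15 mm high, lying flat; origin at the centre of its underside. Leave alone.
There are look-alikes about, which are no part of the job. Leave any green or turquoise look-alike of the angle_gauge alone.

How it is judged:
On the way:
1. the gauge is lifted clear in the fingers, touching neither bench nor stage (height (world z) of angle_gauge above 0.04 m and contact force between the fingers and angle_gauge above 2 N and contact force between angle_gauge and tilt_stage below 0.1 N), for 0.2 s.
At the end, for the whole second after the job is handed in: The gauge foot is on the pad: tilted within 2 deg of it, long side within 8 deg of the slope direction (either way round), foot centre within 22 mm (upslope) and 20 mm (across) of the pad centre and 3 mm of its surface, pressed with 2 to 40 N, at rest, still gripped (angle between the z axis of angle_gauge and the z axis of pad_centre, either way round below 0.035 rad and angle between the x axis of angle_gauge and the x axis of pad_centre, either way round below 0.14 rad and x of angle_gauge in the frame of pad_centre between -0.022 and 0.022 m and y of angle_gauge in the frame of pad_centre between -0.02 and 0.02 m and z of angle_gauge in the frame of pad_centre between -0.004 and 0.003 m and contact force between angle_gauge and tilt_stage between 2 and 40 N and contact force between the fingers and angle_gauge above 2 N and linear speed of angle_gauge below 0.01 m/s); the arm keeps its last pose, push and grip.
It fails at once if the gauge is slammed onto or into the stage (over 60 N) (contact force between angle_gauge and tilt_stage above 60 N).
It fails at once if the stage's tilt is shifted (pad centre moves over 5 mm) (distance of pad_centre from where it was at the start of the episode above 0.005 m).
It fails at once if the gear, bearing, tape roll or universal joint is moved more than 30 mm (distance of any of gear, u_joint, tape_roll, bearing from where it was at the start of the episode above 0.03 m).
It also fails if it takes over 48 s, if anything falls off the work surface, if the arm or the gripper's body presses on something with over 40 N, if the wrist force passes 120 N, or if a joint passes its speed limit or range.

## Robot

A 6-joint arm with a two-finger parallel gripper is mounted at the origin on a cart in front of the work surface, level with it; the furniture and walls round the work are solid. World frame = base frame: x ahead of the robot, y to its left, z up, the work surface at z = 0. Lengths are in m, angles in rad, forces in N, time in s.
With the tool pointing down it reaches from about 0.3 to 0.875 m from the base axis. Payload 6.4 kg.
Tool frame: the origin (TCP) lies on the centre line of the jaws, within the pads' length; the fingertips stand 8 mm ahead of it and the grasp point (between the pads) lies 11 mm behind it (robot.nose_length is the distance from the TCP to the fingertips, in m); x points along the fingers, z is the direction in which the jaws open and shut, and the axes are right-handed (so a half turn about x gives the same grasp; the last joint's range is limited). The gripper opens to 88 mm and grips with 3 to 60 N. Pads are 18 mm wide; open, the fingers measure 123 mm over their backs; the gripper's body (75 mm by 187 mm) begins 45 mm behind the grasp point.
Start: joints at [-1.321, 0.181, 1.607, -0, 1.354, -0.206], TCP at [0.253, -0.516, 0.247] pointing down, gripper open.
Joint ranges: [-2.99, 2.99], [-0.89, 2.07], [0.3, 2.58], [-1.14, 4.28], [0, 2.63], [-3.12, 3.12]. Speed limits (rad/s): [2.57, 2.57, 3.01, 3.14, 3.14, 3.14].

## Interface

Orientations are given as [roll, pitch, yaw] about the fixed x, y, z axes, in that order (R = Rz(yaw) Ry(pitch) Rx(roll)).
In Python, from cell import readout, eyes, workorder, robot gives the robot as it stands.
- The arm moves only by the tool servo_tool, never from a script. Its argument "plan" is a list that holds one entry, the list of rows, each a list of 6 numbers: the shift along the tool's x, y, z in m, then the turn, a rotation vector about the tool's x, y, z in rad. A call has exactly 10 rows; each row shifts and turns the commanded pose from where the row before left it, along the tool's axes as they then stand; what a row does not reach is not made up. A row lasts 1/10 s, in which the tool goes at most 50 mm and 8.59 degrees, less where a joint would pass 70% of its speed; a pose out of reach is approached as far as the arm can. A call is refused whole if a number of a shift passes 0.05 or a number of a turn 0.15, either way. A call with a gripper value outside its range is refused whole. "gripper" is the opening, from 0 (shut) to 1 (fully open), set as the call begins (left out, the last holds). The fingers move at their own pace and stop on an object; "force" is the grip in N (left out, the last holds). Time passes only in rows, so rows that do not move let the fingers close, or fill a call up. It gives the time, the measured TCP pose, the force and the opening at its end, in the units of the state.
- readout.observe(): the state, without advancing time (a new reading comes with each control period).
- eyes.read_camera(name): name is "side" or "top"; returns the picture (384x512x3 uint8, red, green, blue); there is no depth.
- eyes.get_calibration(name): a dict with "mtx" (3x3 intrinsics, pixels), "rvec" (rotation vector, rad) and "tvec" (3), from world to camera coordinates, as OpenCV has them. Camera axes: x right, y down, z forward; pixel columns grow to the right and rows downward; lengths in m; the calibration is good to about 2 mm. A picture is of the moment at which its call begins. get_calibration takes no time and is no camera call.
- workorder.sign_off(): hands the job in, once; it reports no verdict.
The state is a dict: "t": time; "joint_positions": joint angles; "joint_vel": joint speeds; "joint_torque": joint torques, N m; "tool_pos": TCP position; "eef_rot": TCP orientation; "contact_force": force on the tool from outside, world axes, zero at the start; "wrist_torque": the same for the moment, N m; "grip_width": finger opening in m.
Only numpy, scipy, OpenCV 4.12 (cv2) and the standard library are available. Lean on these libraries where they do the work, as an engineer would, in place of code of your own. Each camera call takes 0.05 s, during which the arm holds its last target.

## Working session

There is one attempt and no reset: what is moved stays moved. The work goes in short steps, Python scripts to look and compute and a tool call to move; the robot and the scene stay as the last step left them, time stands still between calls to the robot, and variables do not carry over. Pictures are saved under pics/ and viewed, and the job is handed in when it is done.

Besides the shell and the picture viewer there is one more tool, called as name(argument=value, ...), one argument or row to a line, values as JSON. servo_tool: Moves the arm, as the interface text tells. Its arguments: {"type":"object","properties":{"plan":{"type":"array","items":{"type":"array","items":{"type":"array","items":{"type":"number"}}}},"gripper":{"type":"number"},"force":{"type":"number"}},"required":["plan"]}

```bash
mkdir -p pics; ls
python3 - <<'E'
from cell import readout, eyes, workorder, robot
import cv2
for n in ("side","top"):
    im=eyes.read_camera(n); cv2.imwrite(f"pics/{n}0.png",im[:,:,::-1]); print(n,eyes.get_calibration(n))
print(readout.observe()); print([a for a in dir(robot) if a[0]!='_'])
E
```

```text
pics
side {'mtx': array([[484.35772214,   0.        , 255.71585273],
       [  0.        , 484.35772214, 188.71645591],
       [  0.        ,   0.        ,   1.        ]]), 'rvec': array([ 0.92755808, -2.18285434,  1.37560364]), 'tvec': array([0.35330894, 0.21098204, 1.47338024])}
top {'mtx': array([[396.09131447,   0.        , 263.94214582],
       [  0.        , 396.09131447, 194.67557035],
       [  0.        ,   0.        ,   1.        ]]), 'rvec': array([ 2.14656553, -2.14433157,  0.15256203]), 'tvec': array([0.02211041, 0.49920126, 1.24014966])}
{'t': 0.1, 'joint_positions': array([-1.32128626e+00,  1.81466137e-01,  1.60787960e+00, -2.45539842e-05,
        1.35380307e+00, -2.06285540e-01]), 'joint_vel': array([ 1.86970440e-03, -4.03234545e-05, -2.66785019e-03,  1.35478197e-03,
       -8.27013033e-05,  2.19808423e-03]), 'joint_torque': array([ 4.39569021e-04, -4.34818554e+01, -3.42698157e+01,  7.04775006e-02,
        3.39593121e-02, -3.36156506e-05]), 'tool_pos': array([ 0.25300192, -0.51583452,  0.2459143 ]), 'eef_rot': array([2.95070921, 1.56923999, 1.83571379]), 'contact_force': array([-1.02056233, -0.00590529,  0.4764254 ]), 'wrist_torque': array([ 0.03827956, -0.02004284, -0.00334608]), 'grip_width': 0.08809321677175083}
['IKError', 'nose_length']
```

View pics/side0.png

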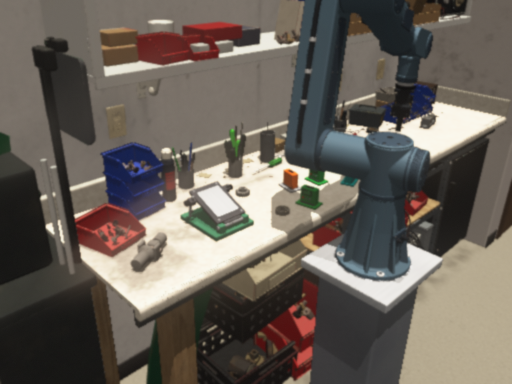

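View pics/top0.png

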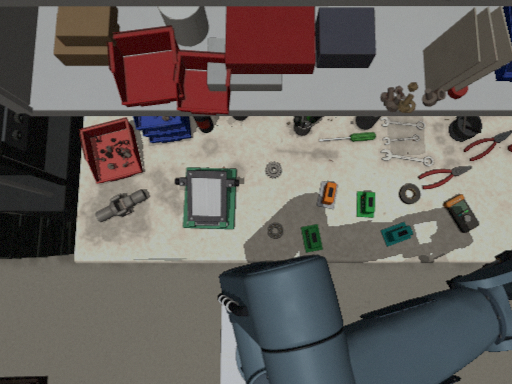

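Candidates for the gauge in the top view:
- orange block at (328,194)
- green blocks at (366,204) and (312,237)
- turquoise block at (397,234)
- dark and orange multimeter at (461,212)

I choose the orange one at (328,194). Next I check it in a close crop.

Run:
```python
import cv2, numpy as np
t=cv2.imread("pics/top0.png"); s=cv2.imread("pics/side0.png")
a=cv2.resize(t[165:225,300:360],None,fx=6.6,fy=6.6,interpolation=cv2.INTER_CUBIC)
b=cv2.resize(s[155:215,265:325],(a.shape[1],a.shape[0]),interpolation=cv2.INTER_CUBIC)
cv2.imwrite("pics/crop1.png",np.hstack([a,b]))
a=cv2.resize(t[155:235,170:250],(396,396),interpolation=cv2.INTER_CUBIC)
b=cv2.resize(s[170:250,175:255],(396,396),interpolation=cv2.INTER_CUBIC)
cv2.imwrite("pics/crop2.png",np.hstack([a,b]))
```

```text
(no output)
```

View pics/crop1.png

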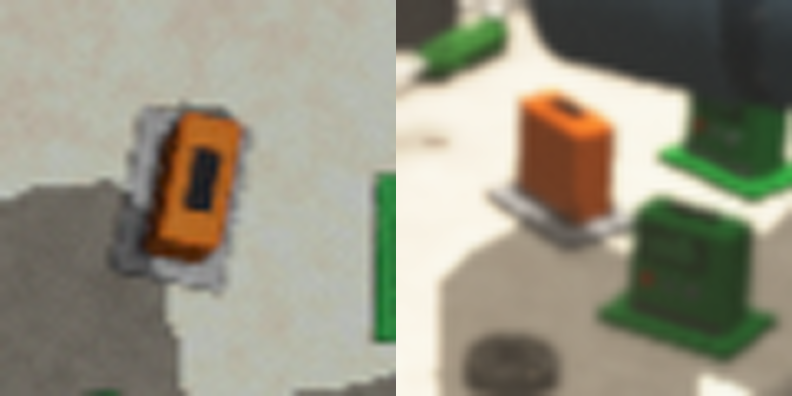

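View pics/crop2.png

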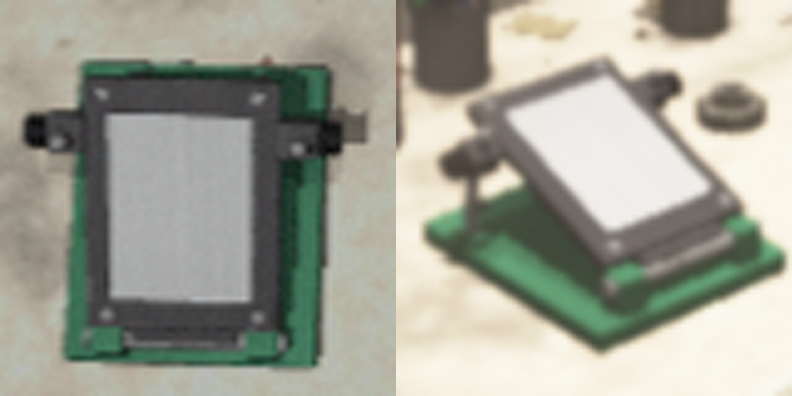

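The crop shows an orange housing standing on a bare steel foot, so the choice holds. Pad corners are clear in both views.

```bash
cat > h.py <<'E'
import cv2, numpy as np
from cell import eyes
C={}
for n in("side","top"):
    c=eyes.get_calibration(n); R=cv2.Rodrigues(c["rvec"])[0]; C[n]=(c["mtx"],R,np.array(c["tvec"]).ravel())
def P(n): K,R,t=C[n]; return K@np.c_[R,t]
def ray(n,uv):
    K,R,t=C[n]; d=R.T@np.linalg.inv(K)@np.array([uv[0],uv[1],1.]); return -R.T@t,d
def onz(n,uv,z):
    o,d=ray(n,uv); return o+d*(z-o[2])/d[2]
def tri(us,ut):
    X=cv2.triangulatePoints(P("side"),P("top"),np.array(us,float).reshape(2,1),np.array(ut,float).reshape(2,1)).ravel(); return X[:3]/X[3]
def proj(n,X): 
    x=P(n)@np.append(X,1); return x[:2]/x[2]
E
python3 - <<'E'
from h import *
t=cv2.imread("pics/top0.png"); s=cv2.imread("pics/side0.png")
def quad(im,box,thr,satmax=60):
    x0,y0,x1,y1=box; c=cv2.resize(im[y0:y1,x0:x1],None,fx=8,fy=8,interpolation=cv2.INTER_CUBIC)
    h=cv2.cvtColor(c,cv2.COLOR_BGR2HSV); m=((h[:,:,2]>thr)).astype(np.uint8)*255
    n,l,st,ce=cv2.connectedComponentsWithStats(m)
    k=l[m.shape[0]//2,m.shape[1]//2]; m=(l==k).astype(np.uint8)*255
    cs,_=cv2.findContours(m,cv2.RETR_EXTERNAL,cv2.CHAIN_APPROX_NONE); q=max(cs,key=cv2.contourArea)
    p=cv2.approxPolyN(cv2.convexHull(q),4).reshape(-1,2)
    # refine by line fit to contour between corners
    pts=q.reshape(-1,2).astype(np.float32); L=[]
    for i in range(4):
        a,b=p[i].astype(float),p[(i+1)%4].astype(float); e=b-a; ln=np.hypot(*e)
        u=((pts-a)@e)/ln**2; d=np.abs((pts-a)[:,0]*e[1]-(pts-a)[:,1]*e[0])/ln
        g=pts[(u>.12)&(u<.88)&(d<12)]; v=cv2.fitLine(g,cv2.DIST_HUBER,0,.01,.01).ravel()
        L.append(np.array([-v[1],v[0],v[1]*v[2]-v[0]*v[3]]))
    r=[]
    for i in range(4):
        x=np.cross(L[i-1],L[i]); r.append(x[:2]/x[2])
    r=(np.array(r)+.5)/8-.5+[x0,y0]
    print(k,cv2.contourArea(q)/64); return r
qt=quad(t,(190,173,225,220),125); qs=quad(s,(192,178,248,232),150)
print(qt.round(1)); print(qs.round(1))
for im,q,f in((t,qt,"t"),(s,qs,"s")):
    c=q.mean(0).astype(int)-35
    b=cv2.resize(im[c[1]:c[1]+70,c[0]:c[0]+70],None,fx=7,fy=7,interpolation=cv2.INTER_CUBIC)
    cv2.polylines(b,[(((q-c)+.5)*7).astype(int)],True,(0,0,255),1); cv2.imwrite(f"pics/quad_{f}.png",b)
np.savez("q.npz",qt=qt,qs=qs)
E
python3 -c "
import cv2,numpy as np
cv2.imwrite('pics/quads.png',np.hstack([cv2.resize(cv2.imread(f'pics/quad_{f}.png'),(400,400)) for f in 'ts']))"
```

```text
3 1059.2578125
2 734.2421875
[[220.4 178.7]
 [220.  215.9]
 [192.  214.7]
 [191.5 177.2]]
[[239.6 208. ]
 [217.3 217.2]
 [195.2 192.1]
 [217.7 184.1]]
```

View pics/quads.png

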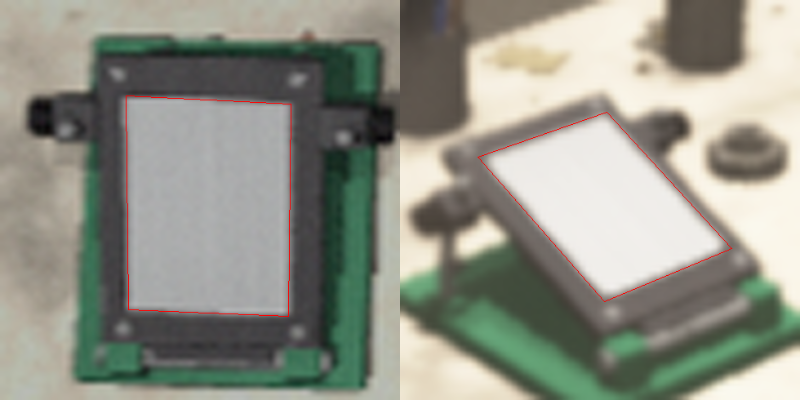

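```bash
cat > pad.py <<'E'
from h import *
from scipy.optimize import least_squares
from scipy.spatial.transform import Rotation as Ro
d=np.load("q.npz"); qt=d["qt"][[0,1,2,3]]; qs=d["qs"][[3,0,1,2]]
X=np.array([tri(a,b) for a,b in zip(qs,qt)])
if __name__=="__main__":
    print(X.round(4)); print([np.linalg.norm(X[i]-X[i-1]).round(4) for i in range(4)])
    print("reproj",[ (proj("side",x)-a).round(1).tolist()+(proj("top",x)-b).round(1).tolist() for x,a,b in zip(X,qs,qt)])
# rectangle fit: x upslope +-.06, y +-.045 ; right side = -y
O=np.array([[.06,-.045,0],[-.06,-.045,0],[-.06,.045,0],[.06,.045,0]])
def T(p): return Ro.from_euler("ZY",[p[3],-p[4]]),p[:3]   # yaw, tilt (x up)
def f(p):
    R,c=T(p); W=R.apply(O)+c
    return np.concatenate([proj("side",w)-a for w,a in zip(W,qs)]+[proj("top",w)-a for w,a in zip(W,qt)])
r=least_squares(f,np.r_[X.mean(0),0,.3])
if __name__=="__main__":
    print(r.x.round(4),r.fun.round(2))
    for w in([1,0],[0,1]):
        rr=least_squares(lambda p:np.r_[f(p)[:8]*w[0],f(p)[8:]*w[1]],r.x); print(rr.x.round(4),np.abs(rr.fun).max())
E
python3 pad.py
python3 - <<'E'
from h import *
t=cv2.imread("pics/top0.png"); s=cv2.imread("pics/side0.png")
for n,im,(x0,y0,x1,y1) in(("top",t,(312,172,345,215)),("side",s,(278,162,302,196))):
    c=cv2.resize(im[y0:y1,x0:x1],None,fx=8,fy=8,interpolation=cv2.INTER_CUBIC); h=cv2.cvtColor(c,cv2.COLOR_BGR2HSV)
    m=((h[:,:,0]<18)&(h[:,:,1]>140)&(h[:,:,2]>(165 if n=="top" else 70))).astype(np.uint8)*255
    cs,_=cv2.findContours(m,cv2.RETR_EXTERNAL,cv2.CHAIN_APPROX_NONE); q=max(cs,key=cv2.contourArea)
    r=cv2.minAreaRect(q); b=(cv2.boxPoints(r)+.5)/8-.5+[x0,y0]
    print(n,cv2.contourArea(q)/64,b.round(1).tolist())
    if n=="top":
        W=np.array([onz("top",p,.07) for p in b]); print(W.round(4), W.mean(0)); e=[W[1]-W[0],W[2]-W[1]]
        print([np.linalg.norm(v) for v in e],[np.degrees(np.arctan2(v[1],v[0])) for v in e])
    cv2.drawContours(c,[q],-1,(255,0,0),1); cv2.drawContours(c,[cv2.boxPoints(r).astype(int)],-1,(0,255,0),1)
    cv2.imwrite(f"pics/g_{n}.png",cv2.resize(c,(380,500)))
cv2.imwrite("pics/g.png",np.hstack([cv2.imread(f"pics/g_{n}.png") for n in("top","side")]))
for n,uv,z in(("ujoint",(123,206),.03),("bearing?",(274,170),.02),("b2",(275,231),.015),("gl",(312,238),.07),("gl2",(366,204),.07),("tape",(410,194),.019)): print(n,onz("top",uv,z).round(3))
E
```

```text
[[0.5366 0.1547 0.1112]
 [0.4253 0.1574 0.0632]
 [0.4311 0.2477 0.0596]
 [0.5436 0.2453 0.1081]]
[np.float64(0.0909), np.float64(0.1212), np.float64(0.0905), np.float64(0.1225)]
reproj [[-0.2, -0.0, 0.2, 0.2], [-0.7, -0.1, 0.8, 0.9], [-0.2, -0.0, 0.2, 0.2], [0.3, 0.1, -0.4, -0.4]]
[ 0.4843  0.2014  0.0856 -0.0358  0.4052] [-0.32  0.34 -1.42  0.07 -0.31 -0.55  1.   -0.06  0.37 -0.05  0.52  0.18
 -0.13  0.28 -0.16  0.39]
[ 0.4285  0.247   0.1226 -0.041   0.3699] 0.11093954087593261
[ 0.4873  0.2044  0.0691 -0.0381  0.3735] 0.269508162840026
top 143.625 [[324.1, 200.3], [328.0, 181.8], [336.2, 183.5], [332.3, 202.1]]
[[ 0.4765 -0.1658  0.07  ]
 [ 0.5353 -0.1791  0.07  ]
 [ 0.5298 -0.2048  0.07  ]
 [ 0.4711 -0.1913  0.07  ]] [ 0.50318398 -0.18523145  0.07      ]
[np.float64(0.06029071367812853), np.float64(0.026219091992610025)] [np.float64(-12.796100521717156), np.float64(-101.95762240158489)]
side 192.296875 [[283.9, 168.8], [296.9, 168.8], [296.9, 187.8], [283.9, 187.8]]
ujoint [0.463 0.477 0.03 ]
bearing? [ 0.584 -0.01   0.02 ]
b2 [ 0.384 -0.013  0.015]
gl [ 0.359 -0.126  0.07 ]
gl2 [ 0.465 -0.296  0.07 ]
tape [ 0.504 -0.454  0.019]
```

View pics/g.png

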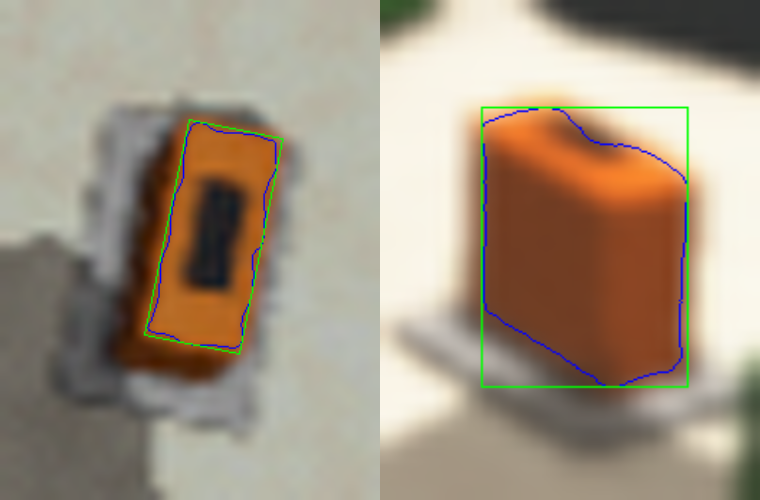

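Results:
- **Gauge:** centre about (0.503, -0.185). The top face measures 60×26 mm, which is right allowing for its rounded edges. Yaw is about -12.8°.
- **Pad:** triangulated sides are 0.091 and 0.121–0.122 m against the true 0.090 and 0.120. Centre is about (0.484, 0.201, 0.086), inside the 66–90 mm range. Tilt is about 0.405 rad, in range, and yaw about -0.036.

Next I plan the reach.

```bash
cat >> h.py <<'E'
from scipy.spatial.transform import Rotation as Ro
from cell import readout
def state():
    s=readout.observe(); return s,Ro.from_euler("xyz",s["eef_rot"]),np.array(s["tool_pos"])
def Rt(xdir,zdir):  # tool rot from x dir and z dir
    x=xdir/np.linalg.norm(xdir); z=zdir-x*(zdir@x); z/=np.linalg.norm(z); return Ro.from_matrix(np.c_[x,np.cross(z,x),z])
def go(pos,xd,zd):
    s,R,p=state(); 
    print("t",s["t"],"p",p.round(4),"q",s["joint_positions"].round(3),"F",s["contact_force"].round(2),"M",s["wrist_torque"].round(2),"w",round(s["grip_width"],4))
    print("tool axes\n",R.as_matrix().round(4))
    d=np.array(pos)-p; print("shift tool now",R.inv().apply(d).round(4))
    for sg in(1,-1):
        T=Rt(np.array(xd,float),sg*np.array(zd,float)); rv=(R.inv()*T).as_rotvec()
        print("sgn",sg,"turn",rv.round(4),"| shift after turn",T.inv().apply(d).round(4))
E
python3 - <<'E'
from h import *
a=np.radians(-12.5); go([.503,-.185,.16],[0,0,-1],[-np.sin(a),np.cos(a),0])
E
```

```text
t 0.1 p [ 0.253  -0.5158  0.2459] q [-1.321  0.181  1.608 -0.     1.354 -0.206] F [-1.02 -0.01  0.48] M [ 0.04 -0.02 -0.  ] w 0.0881
tool axes
 [[-4.000e-04  8.979e-01  4.402e-01]
 [ 1.500e-03  4.402e-01 -8.979e-01]
 [-1.000e+00  3.000e-04 -1.500e-03]]
shift tool now [ 0.0863  0.3701 -0.1869]
sgn 1 turn [-2.4676e+00 -3.0000e-04 -2.0000e-03] | shift after turn [ 0.0859 -0.1725  0.3771]
sgn -1 turn [ 6.74e-01 -1.60e-03  2.00e-04] | shift after turn [ 0.0859  0.1725 -0.3771]
```

servo_tool(
  plan=[
    [[0, 0.037, -0.0187, 0, 0, 0], [0, 0.037, -0.0187, 0, 0, 0], [0, 0.037, -0.0187, 0, 0, 0], [0, 0.037, -0.0187, 0, 0, 0], [0, 0.037, -0.0187, 0, 0, 0], [0, 0.037, -0.0187, 0, 0, 0], [0, 0.037, -0.0187, 0, 0, 0], [0, 0.037, -0.0187, 0, 0, 0], [0, 0.037, -0.0187, 0, 0, 0], [0, 0.037, -0.0187, 0, 0, 0]],
  ],
  gripper=1,
  force=35,
)

```text
t: 1.1
tool_pos: [0.5036, -0.1839, 0.2464]
eef_rot: [-2.543, 1.57, 2.625]
contact_force: [0.4, -0.1, 1.2]
grip_width: 0.0879
```

servo_tool(
  plan=[
    [[0.01, 0, 0, 0.0842, 0, 0], [0.01, 0, 0, 0.0842, 0, 0], [0.01, 0, 0, 0.0842, 0, 0], [0.01, 0, 0, 0.0842, 0, 0], [0.01, 0, 0, 0.0842, 0, 0], [0.01, 0, 0, 0.0842, 0, 0], [0.01, 0, 0, 0.0842, 0, 0], [0.01, 0, 0, 0.0842, 0, 0], [0, 0, 0, 0, 0, 0], [0, 0, 0, 0, 0, 0]],
  ],
)

```text
t: 2.1
tool_pos: [0.5028, -0.1854, 0.1665]
eef_rot: [-1.922, 1.57, 2.574]
contact_force: [0.0, -0.8, 0.7]
grip_width: 0.0879
```

Run:
```python
from h import *
import cv2
a=np.radians(-12.5); go([.503,-.185,.029],[0,0,-1],[-np.sin(a),np.cos(a),0])
L=[]
for n in("side","top"):
    im=eyes.read_camera(n)[:,:,::-1]; cv2.imwrite(f"pics/{n}1.png",im)
    c=(290,150) if n=="top" else (255,140)
    L.append(cv2.resize(im[c[1]:c[1]+80,c[0]:c[0]+80],(400,400),interpolation=cv2.INTER_CUBIC))
cv2.imwrite("pics/c3.png",np.hstack(L))
```

```text
t 2.1 p [ 0.5028 -0.1854  0.1665] q [-0.575  0.182  1.778 -0.     1.183  1.211] F [ 0.   -0.82  0.74] M [0.07 0.03 0.03] w 0.0879
tool axes
 [[-8.000e-04  9.768e-01 -2.139e-01]
 [ 5.000e-04 -2.139e-01 -9.768e-01]
 [-1.000e+00 -9.000e-04 -3.000e-04]]
shift tool now [ 0.1375  0.0002 -0.0004]
sgn 1 turn [-3.139e+00 -1.400e-03 -5.000e-04] | shift after turn [ 1.375e-01 -1.000e-04  4.000e-04]
sgn -1 turn [ 0.0026 -0.0003  0.0009] | shift after turn [ 1.375e-01  1.000e-04 -4.000e-04]
```

View pics/c3.png

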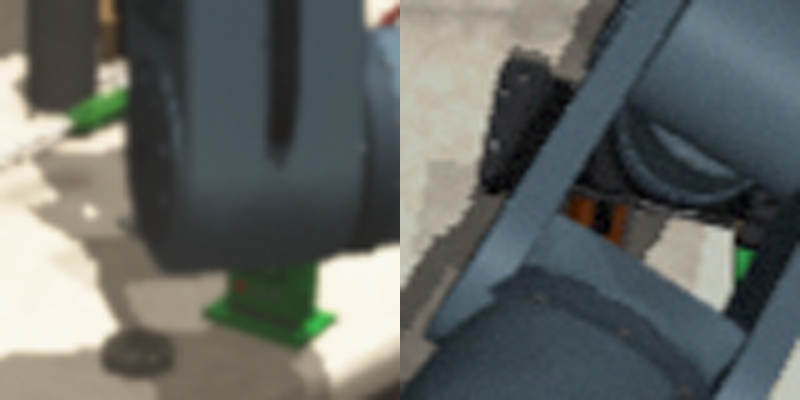

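Run:
```python
from h import *
W=[onz("top",(300+u/6.6,165+v/6.6),.008) for u,v in((145,105),(250,130),(222,290),(112,270))]
print(np.round(W,3),np.mean(W,0).round(4)); print(proj("side",[.503,-.185,.07]),proj("side",[.503,-.185,.008]))
```

```text
[[ 0.549 -0.169  0.008]
 [ 0.537 -0.222  0.008]
 [ 0.456 -0.206  0.008]
 [ 0.466 -0.151  0.008]] [ 0.5022 -0.1869  0.008 ]
[290.11997502 170.97925378] [289.37552454 185.38635645]
```

The foot corners give (0.502, -0.187), and the side view agrees with the estimate to within about 1 px. Descending.

servo_tool(
  plan=[
    [[0.018, 0, 0, 0, 0, 0], [0.018, 0, 0, 0, 0, 0], [0.018, 0, 0, 0, 0, 0], [0.018, 0, 0, 0, 0, 0], [0.018, 0, 0, 0, 0, 0], [0.015, 0, 0, 0, 0, 0], [0.015, 0, 0, 0, 0, 0], [0.01, 0, 0, 0, 0, 0], [0.0075, 0, 0, 0, 0, 0], [0, 0, 0, 0, 0, 0]],
  ],
)

```text
t: 3.2
tool_pos: [0.5025, -0.1852, 0.0283]
eef_rot: [-1.919, 1.569, 2.576]
contact_force: [0.3, 0.3, 0.1]
grip_width: 0.088
```

servo_tool(
  plan=[
    [[0, 0, 0, 0, 0, 0], [0, 0, 0, 0, 0, 0], [0, 0, 0, 0, 0, 0], [0, 0, 0, 0, 0, 0], [0, 0, 0, 0, 0, 0], [0, 0, 0, 0, 0, 0], [0, 0, 0, 0, 0, 0], [0, 0, 0, 0, 0, 0], [0, 0, 0, 0, 0, 0], [0, 0, 0, 0, 0, 0]],
  ],
  gripper=0,
  force=35,
)

```text
t: 4.2
tool_pos: [0.503, -0.1856, 0.0293]
eef_rot: [0.309, 1.571, -1.48]
contact_force: [-0.9, -1.1, 0.9]
grip_width: 0.0297
```

Gripped at 29.7 mm across the housing, as expected. Lifting.

servo_tool(
  plan=[
    [[-0.01, 0, 0, 0, 0, 0], [-0.02, 0, 0, 0, 0, 0], [-0.025, 0, 0, 0, 0, 0], [-0.025, 0, 0, 0, 0, 0], [-0.025, 0, 0, 0, 0, 0], [-0.025, 0, 0, 0, 0, 0], [-0.025, 0, 0, 0, 0, 0], [-0.02, 0, 0, 0, 0, 0], [-0.01, 0, 0, 0, 0, 0], [0, 0, 0, 0, 0, 0]],
  ],
)

```text
t: 5.2
tool_pos: [0.5036, -0.1858, 0.2156]
eef_rot: [1.23, 1.568, -0.558]
contact_force: [-0.2, 0.6, -4.6]
grip_width: 0.0299
```

```bash
cat > tgt.py <<'E'
from h import *
c=np.array([.4843,.2014,.0856]); yaw,tilt=-.036,.405
R=Ro.from_euler("ZY",[yaw,-tilt]).as_matrix(); n=R[:,2]
def at(h): # TCP when foot underside h above pad ; TCP is 29 mm above underside
    return c+n*(.0292+h)
E
python3 - <<'E'
from tgt import *
print(n,at(.06)); go([.46,.19,.215],-n,R[:,1])
go(at(.06),-n,R[:,1])
E
```

```text
[-0.39376346  0.01418161  0.9191024 ] [0.4491763  0.202665   0.16758393]
t 5.2 p [ 0.5036 -0.1858  0.2156] q [-0.575  0.124  1.737  0.     1.278  1.214] F [-0.18  0.55 -4.56] M [0.02 0.01 0.02] w 0.0299
tool axes
 [[ 2.100e-03  9.764e-01 -2.160e-01]
 [-1.300e-03 -2.160e-01 -9.764e-01]
 [-1.000e+00  2.400e-03  8.000e-04]]
shift tool now [ 0.     -0.1237 -0.3575]
sgn 1 turn [ 2.9035  0.5927 -0.0558] | shift after turn [-0.0219  0.0527  0.374 ]
sgn -1 turn [-0.179   0.0378  0.4016] | shift after turn [-0.0219 -0.0527 -0.374 ]
t 5.2 p [ 0.5036 -0.1858  0.2156] q [-0.575  0.124  1.737  0.     1.278  1.214] F [-0.18  0.55 -4.56] M [0.02 0.01 0.02] w 0.0299
tool axes
 [[ 2.100e-03  9.764e-01 -2.160e-01]
 [-1.300e-03 -2.160e-01 -9.764e-01]
 [-1.000e+00  2.400e-03  8.000e-04]]
shift tool now [ 0.0474 -0.1371 -0.3676]
sgn 1 turn [ 2.9035  0.5927 -0.0558] | shift after turn [0.0172 0.0817 0.3862]
sgn -1 turn [-0.179   0.0378  0.4016] | shift after turn [ 0.0172 -0.0817 -0.3862]
```

servo_tool(
  plan=[
    [[0, -0.0124, -0.0357, 0, 0, 0], [0, -0.0124, -0.0357, 0, 0, 0], [0, -0.0124, -0.0357, 0, 0, 0], [0, -0.0124, -0.0357, 0, 0, 0], [0, -0.0124, -0.0357, 0, 0, 0], [0, -0.0124, -0.0357, 0, 0, 0], [0, -0.0124, -0.0357, 0, 0, 0], [0, -0.0124, -0.0357, 0, 0, 0], [0, -0.0124, -0.0357, 0, 0, 0], [0, -0.0124, -0.0357, 0, 0, 0]],
  ],
)

```text
t: 6.2
tool_pos: [0.4577, 0.1912, 0.2126]
eef_rot: [-1.213, 1.568, -3.002]
contact_force: [0.7, -0.3, -4.0]
grip_width: 0.0297
```

servo_tool(
  plan=[
    [[0, 0, 0, -0.0199, 0.0042, 0.0446], [0, 0, 0, -0.0199, 0.0042, 0.0446], [0, 0, 0, -0.0199, 0.0042, 0.0446], [0, 0, 0, -0.0199, 0.0042, 0.0446], [0, 0, 0, -0.0199, 0.0042, 0.0446], [0, 0, 0, -0.0199, 0.0042, 0.0446], [0, 0, 0, -0.0199, 0.0042, 0.0446], [0, 0, 0, -0.0199, 0.0042, 0.0446], [0, 0, 0, -0.0199, 0.0042, 0.0446], [0, 0, 0, 0, 0, 0]],
  ],
)

```text
t: 7.2
tool_pos: [0.4567, 0.1896, 0.2117]
eef_rot: [1.571, 1.173, -0.035]
contact_force: [0.1, 0.4, -3.8]
grip_width: 0.0297
```

Run:
```python
from tgt import *
go(at(.02),-n,R[:,1])
L=[]
for nm in("side","top"):
    im=eyes.read_camera(nm)[:,:,::-1]; cv2.imwrite(f"pics/{nm}2.png",im)
    c0=(165,135) if nm=="top" else (165,130)
    L.append(cv2.resize(im[c0[1]:c0[1]+110,c0[0]:c0[0]+110],(400,400),interpolation=cv2.INTER_CUBIC))
cv2.imwrite("pics/c4.png",np.hstack(L))
```

```text
t 7.2 p [0.4567 0.1896 0.2117] q [ 0.213 -0.194  2.104 -0.127  0.848  1.885] F [ 0.07  0.4  -3.78] M [ 0.08  0.45 -0.01] w 0.0297
tool axes
 [[ 3.876e-01  9.211e-01 -3.540e-02]
 [-1.360e-02 -3.270e-02 -9.994e-01]
 [-9.217e-01  3.878e-01 -2.000e-04]]
shift tool now [ 0.0775 -0.0242 -0.0128]
sgn 1 turn [-3.1411e+00 -1.0500e-02 -6.0000e-04] | shift after turn [0.0774 0.0247 0.0128]
sgn -1 turn [ 0.0005 -0.0004  0.0067] | shift after turn [ 0.0774 -0.0247 -0.0128]
```

View pics/c4.png

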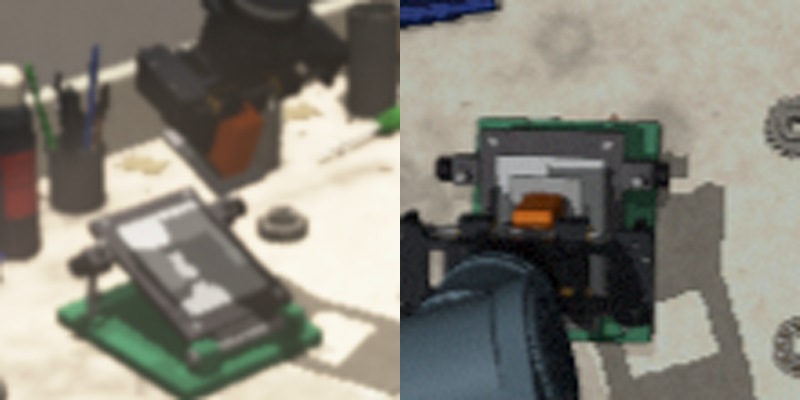

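The side view shows the foot's lower edge parallel to the pad's edge. The top view shows the gauge over the pad. I move to about 20 mm above the pad along its normal.

servo_tool(
  plan=[
    [[0.005, -0.004, -0.002, 0, 0, 0.0011], [0.005, -0.004, -0.002, 0, 0, 0.0011], [0.008, -0.004, -0.002, 0, 0, 0.0011], [0.008, -0.004, -0.002, 0, 0, 0.0011], [0.01, -0.004, -0.002, 0, 0, 0.0011], [0.01, -0.0042, -0.0028, 0, 0, 0.0012], [0.01, 0, 0, 0, 0, 0], [0.01, 0, 0, 0, 0, 0], [0.008, 0, 0, 0, 0, 0], [0.003, 0, 0, 0, 0, 0]],
  ],
)

```text
t: 8.3
tool_pos: [0.4679, 0.2022, 0.1329]
eef_rot: [1.573, 1.163, -0.034]
contact_force: [-0.5, 0.2, -3.5]
grip_width: 0.03
```

Run:
```python
from tgt import *
go(at(.00),-n,R[:,1])
L=[]
for nm in("side","top"):
    im=eyes.read_camera(nm)[:,:,::-1]; cv2.imwrite(f"pics/{nm}3.png",im)
    c0=(170,150) if nm=="top" else (180,150)
    L.append(cv2.resize(im[c0[1]:c0[1]+80,c0[0]:c0[0]+80],(400,400),interpolation=cv2.INTER_CUBIC))
cv2.imwrite("pics/c5.png",np.hstack(L))
```

```text
t 8.3 p [0.4679 0.2022 0.1329] q [ 0.24  -0.02   2.136 -0.181  0.639  1.972] F [-0.46  0.23 -3.46] M [ 0.06  0.45 -0.03] w 0.03
tool axes
 [[ 3.966e-01  9.173e-01 -3.640e-02]
 [-1.370e-02 -3.370e-02 -9.993e-01]
 [-9.179e-01  3.968e-01 -9.000e-04]]
shift tool now [ 0.0207 -0.0036  0.0002]
sgn 1 turn [ 3.1409e+00 -4.8000e-03  1.0000e-03] | shift after turn [ 0.0208  0.0036 -0.0002]
sgn -1 turn [-0.0007 -0.0006 -0.003 ] | shift after turn [ 0.0208 -0.0036  0.0002]
```

View pics/c5.png

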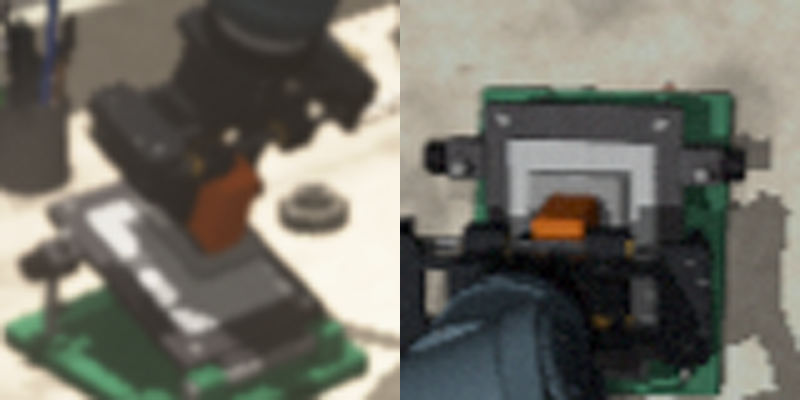

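Laterally the foot is centred on the pad: pad columns run 508–655 in the crop and the foot is centred near 580. I approach slowly now.

servo_tool(
  plan=[
    [[0.0013, -0.0006, 0, 0, 0, -0.0005], [0.0013, -0.0006, 0, 0, 0, -0.0005], [0.0013, -0.0006, 0, 0, 0, -0.0005], [0.0013, -0.0006, 0, 0, 0, -0.0005], [0.0013, -0.0006, 0, 0, 0, -0.0005], [0.0013, -0.0006, 0, 0, 0, -0.0005], [0.0013, 0, 0, 0, 0, 0], [0.0013, 0, 0, 0, 0, 0], [0.0013, 0, 0, 0, 0, 0], [0.0013, 0, 0, 0, 0, 0]],
  ],
)

```text
t: 9.4
tool_pos: [0.4698, 0.2024, 0.1205]
eef_rot: [1.574, 1.164, -0.033]
contact_force: [-0.4, -0.2, -3.1]
grip_width: 0.0294
```

servo_tool(
  plan=[
    [[0.0002, 0, 0, 0, 0, 0], [0.0002, 0, 0, 0, 0, 0], [0.0002, 0, 0, 0, 0, 0], [0.0002, 0, 0, 0, 0, 0], [0.0002, 0, 0, 0, 0, 0], [0.0002, 0, 0, 0, 0, 0], [0, 0, 0, 0, 0, 0], [0, 0, 0, 0, 0, 0], [0, 0, 0, 0, 0, 0], [0, 0, 0, 0, 0, 0]],
  ],
)

```text
t: 10.4
tool_pos: [0.4701, 0.2024, 0.1195]
eef_rot: [1.574, 1.164, -0.033]
contact_force: [0.5, 0.1, -3.0]
grip_width: 0.0295
```

Run:
```python
from tgt import *
go(at(.00),-n,R[:,1])
```

```text
t 10.4 p [0.4701 0.2024 0.1195] q [ 0.238  0.012  2.138 -0.187  0.607  1.978] F [ 0.52  0.06 -2.99] M [ 0.02  0.39 -0.01] w 0.0295
tool axes
 [[ 0.395   0.918  -0.0359]
 [-0.0131 -0.0335 -0.9994]
 [-0.9186  0.3952 -0.0012]]
shift tool now [ 0.0076 -0.0003  0.0005]
sgn 1 turn [ 3.1412e+00 -2.1000e-03  1.7000e-03] | shift after turn [ 0.0076  0.0003 -0.0004]
sgn -1 turn [-0.0004 -0.0011 -0.0013] | shift after turn [ 0.0076 -0.0003  0.0004]
```

servo_tool(
  plan=[
    [[0.0003, 0, 0, 0, 0, 0], [0.0003, 0, 0, 0, 0, 0], [0.0003, 0, 0, 0, 0, 0], [0.0003, 0, 0, 0, 0, 0], [0.0003, 0, 0, 0, 0, 0], [0, 0, 0, 0, 0, 0], [0, 0, 0, 0, 0, 0], [0, 0, 0, 0, 0, 0], [0, 0, 0, 0, 0, 0], [0, 0, 0, 0, 0, 0]],
  ],
)

```text
t: 11.4
tool_pos: [0.4707, 0.2023, 0.1181]
eef_rot: [1.574, 1.164, -0.033]
contact_force: [0.6, -0.4, -3.9]
grip_width: 0.0296
```

Run:
```python
from tgt import *
go(at(.00),-n,R[:,1])
L=[]
for nm in("side","top"):
    im=eyes.read_camera(nm)[:,:,::-1]; cv2.imwrite(f"pics/{nm}4.png",im)
    c0=(180,165) if nm=="top" else (190,170)
    L.append(cv2.resize(im[c0[1]:c0[1]+60,c0[0]:c0[0]+60],(400,400),interpolation=cv2.INTER_CUBIC))
cv2.imwrite("pics/c6.png",np.hstack(L))
```

```text
t 11.4 p [0.4707 0.2023 0.1181] q [ 0.238  0.016  2.137 -0.188  0.603  1.979] F [ 0.6  -0.35 -3.95] M [-0.02  0.48 -0.06] w 0.0296
tool axes
 [[ 0.395   0.918  -0.0359]
 [-0.0131 -0.0335 -0.9994]
 [-0.9186  0.3952 -0.0012]]
shift tool now [ 0.0061 -0.0003  0.0005]
sgn 1 turn [ 3.1412e+00 -2.1000e-03  1.8000e-03] | shift after turn [ 0.0061  0.0003 -0.0005]
sgn -1 turn [-0.0004 -0.0011 -0.0013] | shift after turn [ 0.0061 -0.0003  0.0005]
```

View pics/c6.png

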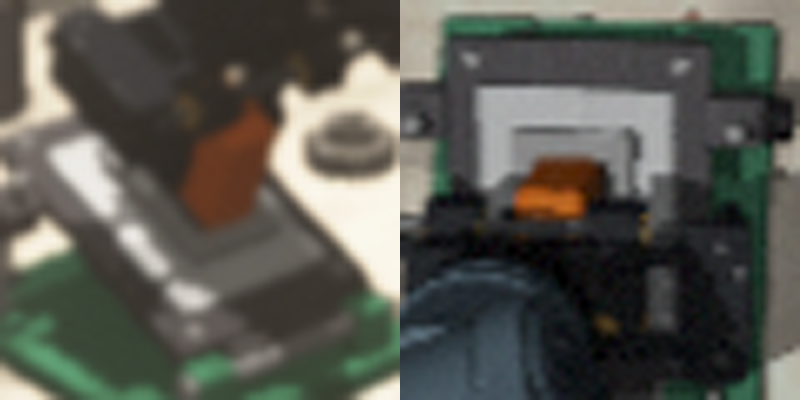

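The foot is central: columns 515–633 against the pad's 478–672, and its upper edge is about 20 mm below the pad's top (18 mm is nominal). No contact yet.

servo_tool(
  plan=[
    [[0.0003, 0, 0, 0, 0, 0], [0.0003, 0, 0, 0, 0, 0], [0.0003, 0, 0, 0, 0, 0], [0.0003, 0, 0, 0, 0, 0], [0.0003, 0, 0, 0, 0, 0], [0, 0, 0, 0, 0, 0], [0, 0, 0, 0, 0, 0], [0, 0, 0, 0, 0, 0], [0, 0, 0, 0, 0, 0], [0, 0, 0, 0, 0, 0]],
  ],
)

```text
t: 12.5
tool_pos: [0.4713, 0.2023, 0.1168]
eef_rot: [1.574, 1.164, -0.033]
contact_force: [-0.0, 0.9, -3.3]
grip_width: 0.03
```

servo_tool(
  plan=[
    [[0.0003, 0, 0, 0, 0, 0], [0.0003, 0, 0, 0, 0, 0], [0.0003, 0, 0, 0, 0, 0], [0.0003, 0, 0, 0, 0, 0], [0, 0, 0, 0, 0, 0], [0, 0, 0, 0, 0, 0], [0, 0, 0, 0, 0, 0], [0, 0, 0, 0, 0, 0], [0, 0, 0, 0, 0, 0], [0, 0, 0, 0, 0, 0]],
  ],
)

```text
t: 13.5
tool_pos: [0.4718, 0.2023, 0.1157]
eef_rot: [1.574, 1.164, -0.033]
contact_force: [-0.6, 0.9, -3.4]
grip_width: 0.0297
```

servo_tool(
  plan=[
    [[0.0003, 0, 0, 0, 0, 0], [0.0003, 0, 0, 0, 0, 0], [0.0003, 0, 0, 0, 0, 0], [0.0003, 0, 0, 0, 0, 0], [0, 0, 0, 0, 0, 0], [0, 0, 0, 0, 0, 0], [0, 0, 0, 0, 0, 0], [0, 0, 0, 0, 0, 0], [0, 0, 0, 0, 0, 0], [0, 0, 0, 0, 0, 0]],
  ],
)

```text
t: 14.5
tool_pos: [0.4723, 0.2023, 0.1146]
eef_rot: [1.574, 1.164, -0.033]
contact_force: [1.0, 0.6, -3.8]
grip_width: 0.0298
```

servo_tool(
  plan=[
    [[0.0003, 0, 0, 0, 0, 0], [0.0003, 0, 0, 0, 0, 0], [0.0003, 0, 0, 0, 0, 0], [0.0001, 0, 0, 0, 0, 0], [0, 0, 0, 0, 0, 0], [0, 0, 0, 0, 0, 0], [0, 0, 0, 0, 0, 0], [0, 0, 0, 0, 0, 0], [0, 0, 0, 0, 0, 0], [0, 0, 0, 0, 0, 0]],
  ],
)

```text
t: 15.5
tool_pos: [0.4728, 0.2023, 0.1139]
eef_rot: [1.574, 1.164, -0.033]
contact_force: [-3.8, -1.4, 5.7]
grip_width: 0.0298
```

Run:
```python
from tgt import *
go(at(.00),-n,R[:,1])
fs=[];ms=[]
L=[]
for nm in("side","top"):
    im=eyes.read_camera(nm)[:,:,::-1]; cv2.imwrite(f"pics/{nm}5.png",im)
    c0=(180,165) if nm=="top" else (190,170)
    L.append(cv2.resize(im[c0[1]:c0[1]+60,c0[0]:c0[0]+60],(400,400),interpolation=cv2.INTER_CUBIC))
    s,_,_=state(); print(s["contact_force"],s["wrist_torque"],s["joint_torque"].round(2))
cv2.imwrite("pics/c7.png",np.hstack(L))
```

```text
t 15.5 p [0.4728 0.2023 0.1139] q [ 0.237  0.029  2.135 -0.19   0.592  1.981] F [-3.81 -1.41  5.67] M [-0.05  1.03 -0.04] w 0.0298
tool axes
 [[ 0.3952  0.9179 -0.0359]
 [-0.0131 -0.0335 -0.9994]
 [-0.9185  0.3954 -0.0012]]
shift tool now [ 0.0013 -0.0005  0.0005]
sgn 1 turn [ 3.1412e+00 -2.4000e-03  1.8000e-03] | shift after turn [ 0.0013  0.0005 -0.0005]
sgn -1 turn [-0.0004 -0.0011 -0.0016] | shift after turn [ 0.0013 -0.0005  0.0005]
[-4.0405565  -1.1623733   4.98038035] [-0.10327587  1.05249789 -0.00955946] [ -0.49 -28.73 -29.52  -0.44  -2.9    0.04]
[-5.54651556 -1.44139323  5.69546753] [-0.08489659  1.04852121  0.0042038 ] [ -0.49 -28.73 -29.52  -0.44  -2.9    0.04]
```

View pics/c7.png

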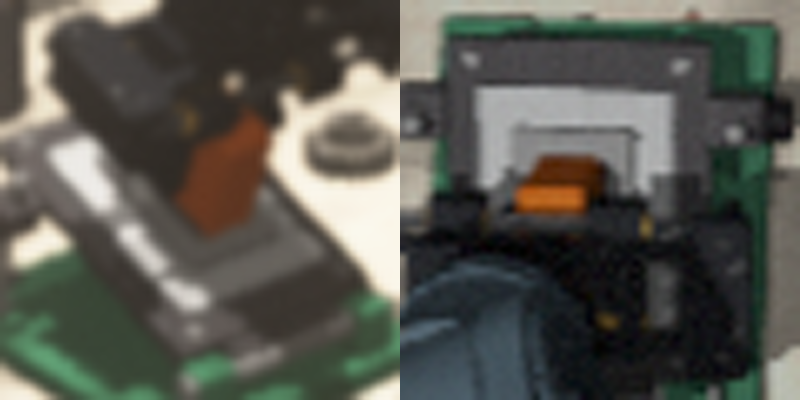

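Contact at about 10 N, where the pad was expected to within 1.3 mm. I press a little more and average the force and moment to judge whether it is seated.

servo_tool(
  plan=[
    [[0.0001, 0, 0, 0, 0, 0], [0.0001, 0, 0, 0, 0, 0], [0.0001, 0, 0, 0, 0, 0], [0, 0, 0, 0, 0, 0], [0, 0, 0, 0, 0, 0], [0, 0, 0, 0, 0, 0], [0, 0, 0, 0, 0, 0], [0, 0, 0, 0, 0, 0], [0, 0, 0, 0, 0, 0], [0, 0, 0, 0, 0, 0]],
  ],
)

```text
t: 16.6
tool_pos: [0.4729, 0.2023, 0.1138]
eef_rot: [1.574, 1.164, -0.033]
contact_force: [-7.6, -1.5, 8.6]
grip_width: 0.0297
```

```bash
cat > avg.py <<'E'
from tgt import *
F=[];M=[];p=[]
for i in range(10):
    eyes.read_camera("side"); s,Rr,pp=state(); F.append(s["contact_force"]);M.append(s["wrist_torque"]);p.append(pp)
F=np.mean(F,0)-[0.1,.3,-3.5];M0=np.mean(M,0);M=M0-[0,.45,-.02]; A=Rr.as_matrix()
print("t",s["t"],"p",np.mean(p,0).round(5),"rot",s["eef_rot"].round(4),"dF",F.round(2),"in tool",(A.T@F).round(2),"M",M0.round(3),"dM tool",(A.T@M).round(3))
f=A.T@F;m=A.T@M
# point at (L,e,g): m_z = L*f_y - e*f_x
for L in(.3,.35): print("L",L,"e_tool_y",(L*f[1]-m[2])/f[0], "g_tool_z",(m[1]+L*f[2])/f[0])
E
python3 avg.py
```

```text
t 17.1 p [0.47287 0.2023  0.11379] rot [ 1.5737  1.1642 -0.0333] dF [-7.01 -2.14 12.44] in tool [-14.17  -1.44   2.38] M [-0.141  1.28  -0.04 ] dM tool [-0.048 -0.165 -0.824]
L 0.3 e_tool_y -0.027622785210476897 g_tool_z -0.03876437190545602
L 0.35 e_tool_y -0.02253697483217368 g_tool_z -0.04716442428318798
```

The force centre seems to lie toward the low end and one side, so the lean may be slightly off. I check the stage's yaw independently, using the green base edges in the first top picture.

Run:
```python
from h import *
t=cv2.imread("pics/top0.png"); x0,y0,x1,y1=165,155,250,240
c=cv2.resize(t[y0:y1,x0:x1],None,fx=8,fy=8,interpolation=cv2.INTER_CUBIC); h=cv2.cvtColor(c,cv2.COLOR_BGR2HSV)
m=((h[:,:,0]>60)&(h[:,:,0]<95)&(h[:,:,1]>90)).astype(np.uint8)*255
ys,xs=np.nonzero(m)
def edge(rows,side):
    p=[]
    for r in rows:
        i=np.nonzero(m[r])[0]
        if len(i): p.append((i[0] if side=="l" else i[-1],r))
    return p
def edgec(cols,side):
    p=[]
    for k in cols:
        i=np.nonzero(m[:,k])[0]
        if len(i): p.append((k,i[0] if side=="t" else i[-1]))
    return p
print(xs.min()/8+x0,xs.max()/8+x0,ys.min()/8+y0,ys.max()/8+y0)
H=m.shape[0]
sets={"left":edge([*range(60,150),*range(250,560)],"l"),"right":edge([*range(70,150),*range(250,560)],"r"),"bot":edgec(range(170,490),"b"),"top":edgec(range(170,520),"t")}
for k,p in sets.items():
    p=np.array([onz("top",((a+.5)/8-.5+x0,(b+.5)/8-.5+y0),.018)[:2] for a,b in p],np.float32)
    v=cv2.fitLine(p,cv2.DIST_HUBER,0,1e-4,1e-4).ravel(); ang=np.arctan2(v[1],v[0]); 
    res=np.abs((p-v[2:])@np.array([-v[1],v[0]]))
    print(k,len(p),"ang",ang.round(4),(ang%(np.pi/2)).round(4),"pt",v[2:].round(4),"med res",np.median(res).round(5))
c[m>0]=(255,0,255); cv2.imwrite("pics/base.png",cv2.resize(c,(590,590)))
```

```text
183.375 236.125 168.125 228.625
left 355 ang -0.0348 1.536 pt [0.4846 0.281 ] med res 0.00036
right 355 ang -0.0323 1.5385 pt [0.4883 0.1195] med res 0.00028
bot 320 ang 1.5392 1.5392 pt [0.3937 0.193 ] med res 0.00024
top 350 ang 1.5377 1.5377 pt [0.5899 0.2183] med res 0.00021
```

View pics/base.png

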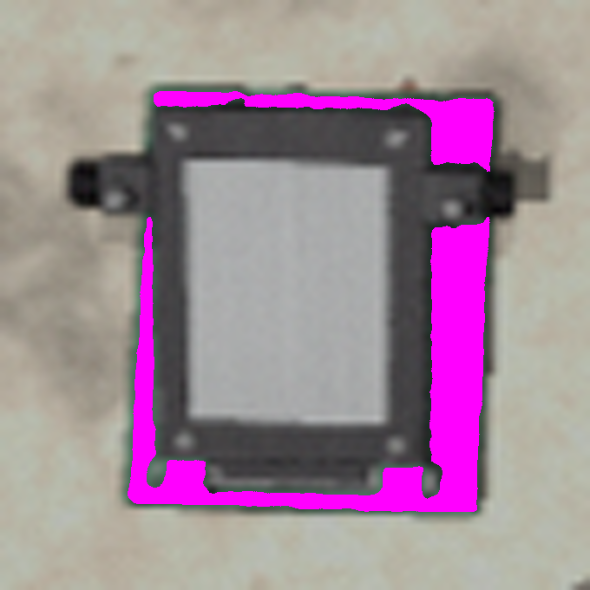

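Run:
```python
import pad
from pad import *
def f2(p,w=(1,1)):
    R=Ro.from_euler("ZY",[-.0335,-p[3]]); W=R.apply(O)+p[:3]
    o=[p[4:7],p[7:10]]
    a=[(proj("side",x+o[0])-q)/.3*w[0] for x,q in zip(W,qs)]+[(proj("top",x+o[1])-q)/.3*w[1] for x,q in zip(W,qt)]
    return np.concatenate(a+[p[4:]/.0015])
for w in((1,1),(1,.3),(.3,1)):
    r=least_squares(f2,np.r_[.484,.201,.085,.4,np.zeros(6)],args=(w,),x_scale=[.01,.01,.01,.05]+[.001]*6)
    cov=np.linalg.inv(r.jac.T@r.jac); print(r.x.round(4),"sd tilt",np.sqrt(cov[3,3]).round(4),"sd z",np.sqrt(cov[2,2]).round(4),(r.fun[:16]*.3).round(2))
```

```text
[ 4.836e-01  2.019e-01  8.610e-02  4.051e-01 -1.200e-03  1.000e-04
  3.000e-04  1.200e-03 -1.000e-04 -3.000e-04] sd tilt 0.0106 sd z 0.0019 [-0.14  0.38 -1.15  0.11 -0.01 -0.48  1.19  0.    0.18 -0.26  0.42 -0.01
 -0.25  0.16 -0.36  0.26]
[ 4.824e-01  2.024e-01  8.710e-02  4.049e-01 -1.100e-03  4.000e-04
 -1.000e-04  1.100e-03 -4.000e-04  1.000e-04] sd tilt 0.0115 sd z 0.0021 [-0.13  0.35 -1.12  0.1  -0.   -0.48  1.18 -0.01  0.02  0.02  0.09  0.1
 -0.12  0.15 -0.15  0.17]
[ 4.847e-01  2.015e-01  8.460e-02  4.021e-01 -3.000e-04 -5.000e-04
  3.000e-04  3.000e-04  5.000e-04 -3.000e-04] sd tilt 0.0217 sd z 0.0025 [-0.1   0.16 -0.41  0.05 -0.06 -0.13  0.31  0.05  0.19 -0.28  0.41 -0.05
 -0.22  0.12 -0.31  0.24]
```

The stage yaw is confirmed at -0.0335 from all four base edges. The refitted tilt is 0.404 ± 0.011, and the tool stands at 0.406. One more small press, then I compare the added moment with the added force.

servo_tool(
  plan=[
    [[0.0001, 0, 0, 0, 0, 0], [0.0001, 0, 0, 0, 0, 0], [0.0001, 0, 0, 0, 0, 0], [0, 0, 0, 0, 0, 0], [0, 0, 0, 0, 0, 0], [0, 0, 0, 0, 0, 0], [0, 0, 0, 0, 0, 0], [0, 0, 0, 0, 0, 0], [0, 0, 0, 0, 0, 0], [0, 0, 0, 0, 0, 0]],
  ],
)

```text
t: 18.1
tool_pos: [0.4731, 0.2023, 0.1137]
eef_rot: [1.573, 1.164, -0.034]
contact_force: [-8.3, -2.0, 10.7]
grip_width: 0.03
```

```bash
python3 avg.py
```

```text
t 18.6 p [0.47308 0.20227 0.11369] rot [ 1.5734  1.164  -0.0335] dF [-7.97 -2.59 13.82] in tool [-15.81  -1.76   2.86] M [-0.237  1.359 -0.047] dM tool [-0.081 -0.259 -0.9  ]
L 0.3 e_tool_y -0.023486363032192526 g_tool_z -0.037969467263722634
L 0.35 e_tool_y -0.017910260728540472 g_tool_z -0.047029032679618284
```

The force rises more slowly than a rigid seat would give, which suggests the gauge is still turning in the pads as it seats. I ease the grip so it can settle freely, then tighten again.

servo_tool(
  plan=[
    [[0, 0, 0, 0, 0, 0], [0, 0, 0, 0, 0, 0], [0, 0, 0, 0, 0, 0], [0, 0, 0, 0, 0, 0], [0, 0, 0, 0, 0, 0], [0, 0, 0, 0, 0, 0], [0, 0, 0, 0, 0, 0], [0, 0, 0, 0, 0, 0], [0, 0, 0, 0, 0, 0], [0, 0, 0, 0, 0, 0]],
  ],
  force=14,
)

```text
t: 19.6
tool_pos: [0.4735, 0.2023, 0.1135]
eef_rot: [1.574, 1.163, -0.033]
contact_force: [-1.3, -2.6, 6.2]
grip_width: 0.0299
```

```bash
python3 avg.py
```

```text
t 20.1 p [0.47347 0.20226 0.11351] rot [ 1.5742  1.1633 -0.0329] dF [-1.06 -3.21  8.35] in tool [-8.05  2.45  3.24] M [-0.421  0.215 -0.083] dM tool [-0.106 -0.404  0.25 ]
L 0.3 e_tool_y -0.0601342050111054 g_tool_z -0.07058655712246725
L 0.35 e_tool_y -0.07533919165513575 g_tool_z -0.09071105157635946
```

With the moment reference about 0.1 m behind the foot, the readings agree. Before easing, the load sat on the foot's low edge (e ≈ -45 mm). Now it is central (e ≈ 0, g ≈ +10 mm), so the gauge turned and seated. I tighten again and press slightly.

servo_tool(
  plan=[
    [[0, 0, 0, 0, 0, 0], [0, 0, 0, 0, 0, 0], [0.0001, 0, 0, 0, 0, 0], [0.0001, 0, 0, 0, 0, 0], [0, 0, 0, 0, 0, 0], [0, 0, 0, 0, 0, 0], [0, 0, 0, 0, 0, 0], [0, 0, 0, 0, 0, 0], [0, 0, 0, 0, 0, 0], [0, 0, 0, 0, 0, 0]],
  ],
)

```text
t: 21.1
tool_pos: [0.4736, 0.2022, 0.1134]
eef_rot: [1.574, 1.163, -0.033]
contact_force: [-0.9, -4.4, 6.4]
grip_width: 0.0304
```

```bash
sed -i 's/(.3,.35)/(.08,.1,.12)/' avg.py; python3 avg.py
```

```text
t 21.6 p [0.47361 0.20225 0.11342] rot [ 1.5743  1.1632 -0.0328] dF [-0.9  -4.01  9.19] in tool [-8.74  2.96  4.03] M [-0.427  0.24  -0.092] dM tool [-0.101 -0.413  0.226]
L 0.08 e_tool_y -0.0012500010237123753 g_tool_z 0.010402405628019298
L 0.1 e_tool_y -0.008014623209059612 g_tool_z 0.001179317264816936
L 0.12 e_tool_y -0.014779245394406847 g_tool_z -0.00804377109838542
```

servo_tool(
  plan=[
    [[0, 0, 0, 0, 0, 0], [0, 0, 0, 0, 0, 0], [0, 0, 0, 0, 0, 0], [0.0001, 0, 0, 0, 0, 0], [0.0001, 0, 0, 0, 0, 0], [0, 0, 0, 0, 0, 0], [0, 0, 0, 0, 0, 0], [0, 0, 0, 0, 0, 0], [0, 0, 0, 0, 0, 0], [0, 0, 0, 0, 0, 0]],
  ],
  force=25,
)

```text
t: 22.6
tool_pos: [0.4737, 0.2023, 0.1134]
eef_rot: [1.574, 1.163, -0.033]
contact_force: [-2.5, -3.7, 9.2]
grip_width: 0.0296
```

```bash
python3 avg.py
python3 - <<'E'
from tgt import *
L=[]
for nm in("side","top"):
    im=eyes.read_camera(nm)[:,:,::-1]; cv2.imwrite(f"pics/{nm}6.png",im)
    c0=(180,165) if nm=="top" else (190,170)
    L.append(cv2.resize(im[c0[1]:c0[1]+60,c0[0]:c0[0]+60],(400,400),interpolation=cv2.INTER_CUBIC))
cv2.imwrite("pics/c8.png",np.hstack(L))
E
```

```text
t 23.1 p [0.47367 0.20225 0.1134 ] rot [ 1.574   1.1631 -0.033 ] dF [-2.82 -4.23 12.06] in tool [-12.13   2.34   4.31] M [-0.461  0.406 -0.085] dM tool [-0.122 -0.447  0.061]
L 0.08 e_tool_y -0.01041105848559297 g_tool_z 0.00839779285356565
L 0.1 e_tool_y -0.014269867504725984 g_tool_z 0.0012899844069444338
L 0.12 e_tool_y -0.018128676523858998 g_tool_z -0.005817824039676773
```

View pics/c8.png

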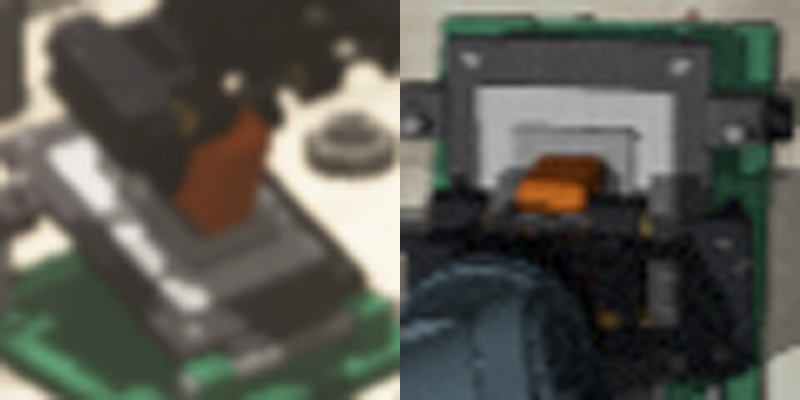

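About 12 N normal, with the load centre inside the foot and the foot still central on the pad. One more seating check: with a light grip, I turn the tool 0.01 rad less tilted about the foot. A seated foot keeps its load, whereas an edge contact would lose it.

servo_tool(
  plan=[
    [[0, 0, 0, 0, 0, 0], [0, 0, 0, 0, 0, 0], [0, 0.0001, 0, 0, 0, -0.003], [0, 0.0001, 0, 0, 0, -0.003], [0, 0.0001, 0, 0, 0, -0.004], [0, 0, 0, 0, 0, 0], [0, 0, 0, 0, 0, 0], [0, 0, 0, 0, 0, 0], [0, 0, 0, 0, 0, 0], [0, 0, 0, 0, 0, 0]],
  ],
  force=14,
)

```text
t: 24.2
tool_pos: [0.4736, 0.2023, 0.1133]
eef_rot: [1.575, 1.174, -0.032]
contact_force: [-4.0, -2.6, 7.5]
grip_width: 0.03
```

```bash
python3 avg.py
```

```text
t 24.7 p [0.47364 0.20234 0.11328] rot [ 1.5747  1.1734 -0.0324] dF [-4.52 -3.32 10.99] in tool [-11.84   0.2    3.47] M [-0.303  0.11  -0.14 ] dM tool [-0.002 -0.314  0.35 ]
L 0.08 e_tool_y 0.0282250362251556 g_tool_z 0.0031368305064419194
L 0.1 e_tool_y 0.0278845756057308 g_tool_z -0.002717128140655811
L 0.12 e_tool_y 0.027544114986305997 g_tool_z -0.008571086787753536
```

The load held at 11.8 N while its centre moved from about -14 to +28 mm, so the foot rests on its whole face. I turn back 0.004 to balance it and firm the grip.

servo_tool(
  plan=[
    [[0, 0, 0, 0, 0, 0.002], [0, -0.0001, 0, 0, 0, 0.002], [0, 0, 0, 0, 0, 0], [0, 0, 0, 0, 0, 0], [0, 0, 0, 0, 0, 0], [0, 0, 0, 0, 0, 0], [0, 0, 0, 0, 0, 0], [0, 0, 0, 0, 0, 0], [0, 0, 0, 0, 0, 0], [0, 0, 0, 0, 0, 0]],
  ],
)

```text
t: 25.7
tool_pos: [0.4737, 0.2023, 0.1133]
eef_rot: [1.575, 1.169, -0.033]
contact_force: [-2.9, -2.9, 7.1]
grip_width: 0.0297
```

servo_tool(
  plan=[
    [[0, 0, 0, 0, 0, 0], [0, 0, 0, 0, 0, 0], [0, 0, 0, 0, 0, 0], [0, 0, 0, 0, 0, 0], [0, 0, 0, 0, 0, 0], [0, 0, 0, 0, 0, 0], [0, 0, 0, 0, 0, 0], [0, 0, 0, 0, 0, 0], [0, 0, 0, 0, 0, 0], [0, 0, 0, 0, 0, 0]],
  ],
  force=22,
)

```text
t: 26.7
tool_pos: [0.4737, 0.2023, 0.1133]
eef_rot: [1.575, 1.169, -0.033]
contact_force: [-2.8, -4.0, 7.0]
grip_width: 0.0298
```

```bash
python3 avg.py;  python3 - <<'E'
from tgt import *
go(at(0),-n,R[:,1])
L=[]
for nm in("side","top"):
    im=eyes.read_camera(nm)[:,:,::-1]; cv2.imwrite(f"pics/{nm}7.png",im)
    c0=(180,165) if nm=="top" else (190,170)
    L.append(cv2.resize(im[c0[1]:c0[1]+60,c0[0]:c0[0]+60],(400,400),interpolation=cv2.INTER_CUBIC))
cv2.imwrite("pics/c9.png",np.hstack(L))
E
```

```text
t 27.2 p [0.47367 0.20233 0.1133 ] rot [ 1.5747  1.1695 -0.0325] dF [-3.18 -3.3  11.09] in tool [-11.41   1.51   3.39] M [-0.317  0.32  -0.102] dM tool [-0.047 -0.319  0.142]
L 0.08 e_tool_y 0.0018035972818853123 g_tool_z 0.004204141943840994
L 0.1 e_tool_y -0.0008491894427179684 g_tool_z -0.001743908902568931
L 0.12 e_tool_y -0.00350197616732125 g_tool_z -0.007691959748978851
t 27.2 p [0.4736 0.2023 0.1133] q [ 0.235  0.034  2.131 -0.185  0.597  1.975] F [-3.19 -2.22  8.02] M [-0.33  0.32 -0.13] w 0.0297
tool axes
 [[ 0.3904  0.9199 -0.0361]
 [-0.0127 -0.0338 -0.9993]
 [-0.9206  0.3906 -0.0015]]
shift tool now [ 0.0004 -0.0011  0.0005]
sgn 1 turn [3.1409e+00 5.8000e-03 2.1000e-03] | shift after turn [ 0.0004  0.0011 -0.0005]
sgn -1 turn [-0.0007 -0.0014  0.0037] | shift after turn [ 0.0004 -0.0011  0.0005]
```

View pics/c9.png

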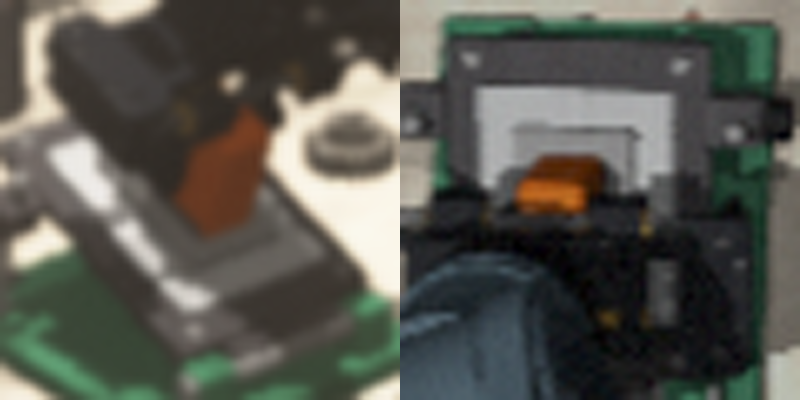

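The load is steady at about 11.5 N and centred on the foot, with the gauge still gripped. The foot spans columns 515–635 on a pad of 478–672. Handing in.

```bash
python3 -c "
from cell import workorder
print(workorder.sign_off())"
```

```text
the job is handed in; nothing more can be done
None
```

I picked up the orange angle gauge by its housing and set its foot on the tilted pad. I handed the job in at about 27 s, still gripping (22 N) and pressing it there; no verdict was reported.

**Last checks:**
- **Push:** steady at about 11.5 N, with the load centred on the foot. That centring uses a moment arm of about 0.1 m, which I worked out from the readings rather than knew.
- **Lean and direction:** the tool is tilted 0.401 rad, against 0.404 ± 0.011 measured for the pad. Its yaw of -0.033 rad matches the stage base edges.
- **Position:** the foot sits within about 2 mm of the pad centre by my estimate, with all of what the top view shows of it on the pad.

**Checks that disagreed at first:**
- **Tilt measurement:** fits from each camera alone gave about 0.37 rad, against 0.405 from the two together.
- **First contact:** the load sat on the foot's low edge, so I eased the grip to let the foot seat. When I then turned the tool by 0.01 rad, the force stayed at 11.8 N and the load centre moved across the foot, so I take the foot to be flush. A sideways force of about 3 N remains. The camera images are too coarse to confirm flushness directly.

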